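# Register a count on the colony counter

### The arm

A 6-joint arm with a two-finger parallel gripper is mounted at the origin on a cart in front of the work surface, level with it; the furniture and walls round the work are solid. World frame = base frame: x ahead of the robot, y to its left, z up, the work surface at z = 0. Lengths are in m, angles in degrees, forces in N, time in s.
With the tool pointing down it reaches from about 0.3 to 0.75 m from the base axis. Payload 8.5 kg.
Tool frame: the origin (TCP) lies midway between the tips of the shut fingers; the grasp point (between the pads) lies env.tcp_to_grasp behind it (env.tcp_to_grasp is the distance from the TCP to the grasp point, in m); z points along the fingers, y is the line along which they close (so a half turn about z gives the same grasp; the last joint's range is limited). The gripper opens to 85 mm and grips with 20 to 120 N. Pads are 22 mm wide; open, the fingers measure 114 mm over their backs; the gripper's body (76 mm by 85 mm) begins 54 mm behind the grasp point. The pads swing forward as they close: fully open they stand 13 mm farther back than shut.
Start: joints at [-86.82, 21.807, 74.336, -0, 83.858, -12.336], TCP at [0.147, -0.53, 0.231] pointing down, gripper open.
Joint ranges: [-178.18, 178.18], [-50.72, 133.34], [12.68, 142.11], [-81.47, 261.47], [9.98, 163.14], [-165.26, 165.26]. Speed limits (degrees/s): [136.94, 136.94, 180, 180, 180, 180].

### API

Orientations are given as a 3x3 rotation matrix whose columns are the frame's x, y, z axes.
In Python, from rig import observe, optics, job, env gives the robot as it stands. The module is installed in compiled form; this text tells all that it offers.
- The arm moves only by the shell command python3 -m jog 'ROWS' [FORCE]. ROWS is JSON, a list of rows, each a list of 7 numbers: the turn, a rotation vector about the tool's x, y, z in rad, then the shift along the tool's x, y, z in m, then the opening in per cent of the stroke, from 0 (shut) to 100 (fully open). A call has 1 to 10 rows; each row shifts and turns the commanded pose from where the row before left it, along the tool's axes as they then stand; what a row does not reach is not made up. A row lasts 1/8 s, in which the tool goes at most 62.5 mm and 10.7 degrees, less where a joint would pass 70% of its speed; a pose out of reach is approached as far as the arm can. A call is refused whole if a number of a shift passes 0.0625 or a number of a turn 0.188, either way. A call with a gripper value outside its range is refused whole. The fingers move at their own pace and stop on an object; FORCE is the grip in N (left out, the last holds). Time passes only in rows, so rows that do not move let the fingers close. It gives the time, the measured TCP pose, the force, the opening and the grip force at its end, in the units of the state.
- observe(): the state, without advancing time (a new reading comes with each control period).
- optics.get_image(name): name is "side" or "top"; returns a dict with "pixels" (400x640x3 uint8, red, green, blue), "mtx" (3x3 intrinsics, pixels), "dist_coeffs" ([k1, k2, p1, p2, k3] as OpenCV has them; the pictures are not rectified), "rvec" (rotation vector, rad) and "tvec" (3), from world to camera coordinates, as OpenCV has them. Camera axes: x right, y down, z forward; pixel columns grow to the right and rows downward; lengths in m; the calibration is good to about 2 mm. A picture is of the moment at which its call begins. There is no depth.
- job.close_job(): hands the job in; it is judged then, once.
The state is a dict: "time_s": time; "q": joint angles; "qvel": joint speeds; "joint_efforts": joint torques, N m; "position": TCP position; "tool_rot": TCP orientation; "ft_force": force on the tool from outside, world axes, zero at the start; "wrist_torque": the same for the moment, N m; "grip_width": finger opening in m; "gripper_force": force on a finger pad.
Only numpy, scipy, OpenCV 4.12 (cv2) and the standard library are available. Lean on these libraries where they do the work, as an engineer would, in place of code of your own. Each camera call takes 0.05 s, during which the arm holds its last target. There are 200 camera calls.

### The job

Register a colony: with the fingertips press lightly on the lid of the dish that stands on the colony counter until its plate sinks, and let it come up again. Then press the round key down lightly and let it go to store the count. Do not lift or shift the dish, do not touch the bar-shaped key's unit (it would erase the count), and leave the other dishes, the bottle and the pen where they are.

Things in the scene. Friction and masses are not known exactly. Their poses are not given: they have to be found in the camera images.
- counter: colony counter, fixed to the desk: a low white housing 120 x 120 mm, its flat top 26 mm above the desk, with a blank dark read-out in its front. In the middle a grey round plate, 88 mm across, its top 34 mm above the desk. Origin: centre of the underside, at desk height; z up, front at -x
- plate (a joint): how far the counter's sprung plate is pressed down, m: 0 = up, 0.006 = bottom stop. It sinks straight down and springs back by itself. With the dish on it, about 1 N starts it and about 4 N brings it to the stop. A touch registers once it is 2 mm down
- big_dish: the dish on the counter: clear round flat dish with lid, 60 mm across, 14 mm high, about 20 g, loose, standing on the counter's plate within about 8 mm of its centre. Origin: centre of its underside; z up
- lid_centre (a point): centre of the top face of that dish's lid, 48 mm above the desk while the plate is up: the spot to press (anywhere well inside the lid will do)
- round_unit: key unit with the round key, fixed to the desk: white housing 54 x 54 mm, 23 mm high, with a round grey key 30 mm across in the middle of its top. Origin: centre of the underside, at desk height; z up
- round_key (a joint): how far the round key is pressed down, m: 0 = up, 0.005 = bottom stop; it springs back by itself. About 1 N starts it, about 3 N brings it to the stop. It registers at 2 mm
- round_key_top (a point): centre of the top face of the round key, 33 mm above the desk while it is up; moves with the key
- bar_unit: the unit that must not be touched: the same white housing as the round key's, but with a bar-shaped grey key, 12 x 40 mm, its top 33 mm above the desk too. The two units stand side by side, 90 to 170 mm apart between centres, either one on the left. Fixed. Origin: centre of the underside
- bar_key (a joint): how far the bar-shaped key is pressed down, m: 0 = up, 0.005 = bottom stop; must stay up
- small_dish_1: clear round dish with lid, 38 mm across, 11 mm high, loose, on the desk left of the counter; not to be moved. Origin: centre of its underside
- small_dish_2: another such small dish on the desk left of the counter
- bottle: small bottle, 42 mm across, 90 mm high, loose, on the desk behind the key units; not to be moved. Origin: centre of its underside
- pen: marker pen, 12 x 132 x 12 mm, loose, lying on the desk behind the counter; not to be moved. Origin: its middle, at desk height; y along the pen
Mind the look-alikes: they are no part of the job. What is shaped like the round_unit but orange is not meant.

How it is judged:
By the outcome, as a careful person would: the job done as asked, in the order asked, and still so for the second after the job is handed in, with the robot touching nothing.
It also fails if it takes over 45 s, if anything falls off the work surface, if the arm or the gripper's body presses on something with over 40 N, if the wrist force passes 120 N, or if a joint passes its speed limit or range.

## Working session

There is one attempt and no reset: what is moved stays moved. The work goes in short steps, Python scripts to look and compute and a shell command to move; the robot and the scene stay as the last step left them, time stands still between calls to the robot, and variables do not carry over. Pictures are saved under pics/ and viewed, at most 10 in all, crops included, and the job is handed in when it is done.

```bash
mkdir -p pics; cat > h.py <<'E'
import cv2, numpy as np
from rig import observe, optics, job, env
def shot(n,f):
    im=optics.get_image(n); cv2.imwrite('pics/'+f,im['pixels'][:,:,::-1]); np.savez('/tmp/'+n+'.npz',**{k:np.array(v) for k,v in im.items()}); return im
def ray(im,uv,z):
    K=np.array(im['mtx']);R=cv2.Rodrigues(np.array(im['rvec'],float))[0];t=np.array(im['tvec'],float).ravel()
    p=cv2.undistortPoints(np.array([[uv]],float),K,np.array(im['dist_coeffs'],float)).ravel()
    d=R.T@np.array([p[0],p[1],1]);c=-R.T@t
    return (c+d*(z-c[2])/d[2]).round(4)
E
python3 - <<'E'
from h import *
for n in('side','top'): shot(n,n+'0.png')
s=observe();print(s['position'],s['tool_rot'],s['ft_force'],s['grip_width'],env.tcp_to_grasp)
E
```

```text
[ 0.14711605 -0.52968073  0.23077033] [[ 9.63554145e-01  2.67513376e-01 -5.30827261e-05]
 [ 2.67513206e-01 -9.63553268e-01  1.33553058e-03]
 [ 3.06124261e-04 -1.30105636e-03 -9.99999107e-01]] [-0.24178312 -0.41967753 -0.289974  ] 0.08537905364281032 0.0187
```

View pics/top0.png

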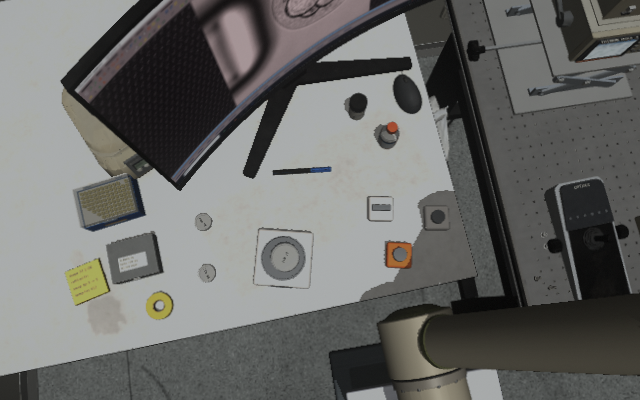

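View pics/side0.png

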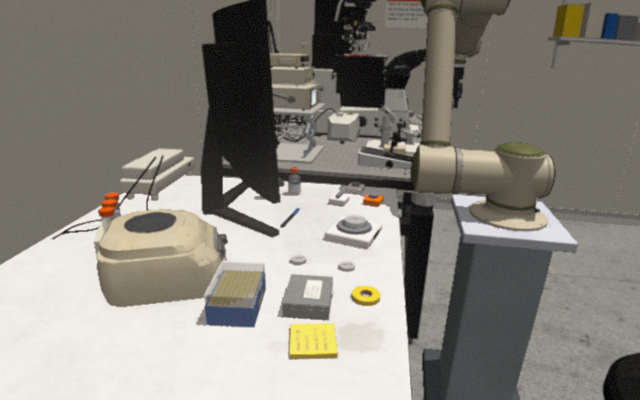

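The top view shows the counter with its dish at (284,257), the bar unit at (380,208) and the small dishes at (203,221) and (207,273). The pen is at (302,170) and the bottle at (388,134).
- **Round-key candidates:** the grey-white unit in shadow at (437,217), the orange unit at (399,254), which is a decoy, and the bar unit at (380,208), which is forbidden. I choose (437,217) and will check it in a crop.
- **Dish candidates:** the big dish on the counter at (284,257), and the small ones at (203,221) and (207,273). I choose (284,257).

```bash
python3 - <<'E'
from h import *
im=dict(np.load('/tmp/top.npz'))
p=im['pixels'][:,:,::-1]
a=cv2.resize(p[180:290,360:460],None,fx=5,fy=5,interpolation=2); b=cv2.resize(p[220:295,245:320],None,fx=4,fy=4,interpolation=2)
a=cv2.convertScaleAbs(a,alpha=1.3)
c=np.zeros((550,800,3),np.uint8);c[:,:500]=a;c[:300,500:]=b;cv2.imwrite('pics/crop.png',c)
for n,uv,z in(('lid',(285,257),.048),('counter',(283.5,258),.026),('round',(437,216.5),.033),('bar',(380.5,208),.033),('orange',(399,254),.033),('bottle',(391,128),.09)): print(n,ray(im,uv,z))
g=cv2.cvtColor(p,6)
x=cv2.HoughCircles(cv2.resize(g[220:295,245:320],None,fx=4,fy=4,interpolation=2),cv2.HOUGH_GRADIENT,1,40,param1=80,param2=25,minRadius=40,maxRadius=120)
print(x[0][:4,:2]/4+[245,220], x[0][:4,2]/4)
E
```

```text
lid [0.4415 0.2392 0.048 ]
counter [0.4424 0.2438 0.026 ]
round [ 0.476  -0.0944  0.033 ]
bar [0.514  0.0218 0.033 ]
orange [0.4104 0.002  0.033 ]
bottle [ 0.6691 -0.0234  0.09  ]
[[283.125 258.375]
 [275.875 250.625]] [22.325 11.7  ]
```

View pics/crop.png

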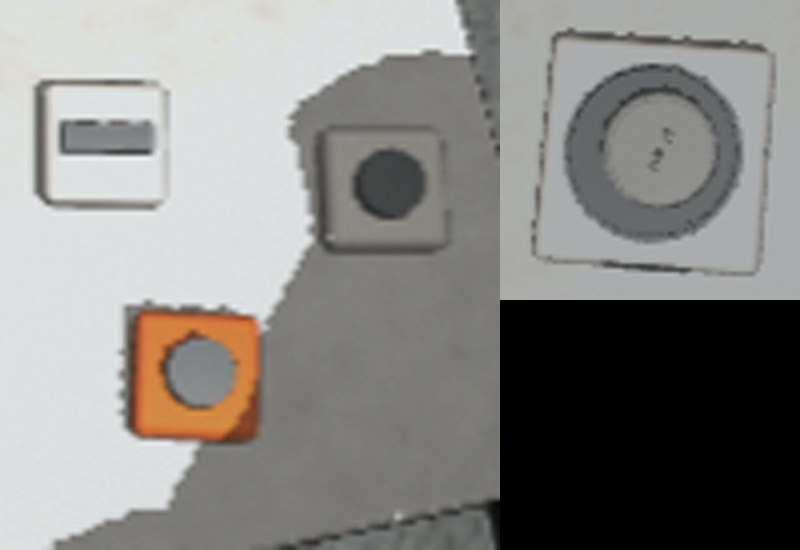

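The crop confirms the choice. The round dark key on a white (shaded) housing is at about (438,217). The bar unit is at (381,208), the orange decoy at (399,254), and the lid centre at (285,257). Next I shut the fingers and travel toward the lid at height.

```bash
python3 -m jog '[[0,0,0,0.015,-0.02,0,0],[0,0,0,0.033,-0.044,0,0],[0,0,0,0.033,-0.044,0,0],[0,0,0,0.033,-0.044,0,0],[0,0,0,0.033,-0.044,0,0],[0,0,0,0.033,-0.044,0,0],[0,0,0,0.033,-0.044,0,0],[0,0,0,0.033,-0.044,0,0],[0,0,0,0.033,-0.044,0,0],[0,0,0,0.033,-0.044,0,0]]'
```

```text
time_s: 1.35
position: [0.3367, -0.0439, 0.2314]
tool_rot: [[0.964, 0.267, 0.0], [0.267, -0.964, -0.0], [0.0, 0.0, -1.0]]
ft_force: [1.0, -0.5, -0.4]
grip_width: 0.0001
gripper_force: 0.0
```

```bash
python3 -m jog '[[0,0,0,0.033,-0.045,0,0],[0,0,0,0.033,-0.045,0,0],[0,0,0,0.033,-0.045,0,0],[0,0,0,0.033,-0.045,0,0],[0,0,0,0.02,-0.03,0.02,0],[0,0,0,0,0,0.03,0],[0,0,0,0,0,0.03,0],[0,0,0,0,0,0,0],[0,0,0,0,0,0,0]]'; python3 - <<'E'
from h import *
s=observe();d=np.array([.4415,.2392,.048])-s['position'];print(np.array(s['tool_rot']).T@d)
E
```

```text
time_s: 2.48
position: [0.4273, 0.1974, 0.1523]
tool_rot: [[0.964, 0.267, 0.001], [0.267, -0.964, 0.0], [0.001, 0.0, -1.0]]
ft_force: [0.0, 0.1, -0.4]
grip_width: -0.0001
gripper_force: 0.0
[ 0.02475976 -0.03648045  0.10436289]
```

```bash
python3 -m jog '[[0,0,0,0.012,-0.018,0,0],[0,0,0,0.013,-0.018,0.01,0],[0,0,0,0,0,0.03,0],[0,0,0,0,0,0.03,0],[0,0,0,0,0,0.018,0],[0,0,0,0,0,0,0],[0,0,0,0,0,0,0]]'; python3 - <<'E'
from h import *
t=shot('top','t1.png')['pixels'];s=shot('side','s1.png')['pixels']
c=np.hstack([cv2.resize(t[180:290,230:340],(400,400)),cv2.resize(s[170:260,310:400],(400,400))]);cv2.imwrite('pics/c1.png',c[:,:,::-1])
E
```

```text
time_s: 3.35
position: [0.4421, 0.2389, 0.0647]
tool_rot: [[0.964, 0.267, 0.002], [0.267, -0.964, 0.001], [0.002, -0.0, -1.0]]
ft_force: [0.2, 0.2, -0.5]
grip_width: -0.0002
gripper_force: 0.0
```

View pics/c1.png

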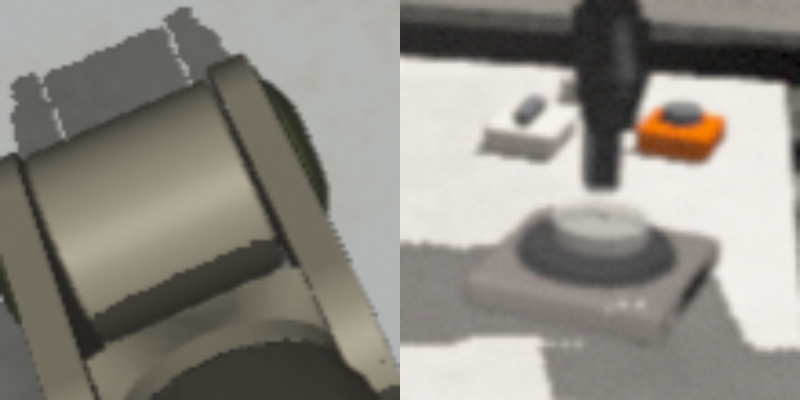

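The arm hides the dish in the top view. In the side crop the shut fingertips, at about (600,187), sit centred above the lid at about (603,215), with a small gap. Now I press down in small steps.

```bash
python3 -m jog '[[0,0,0,0,0,0.007,0],[0,0,0,0,0,0.006,0],[0,0,0,0,0,0.003,0],[0,0,0,0,0,0.001,0],[0,0,0,0,0,0,0],[0,0,0,0,0,0,0]]'
```

```text
time_s: 4.2
position: [0.4412, 0.2388, 0.0464]
tool_rot: [[0.964, 0.268, 0.0], [0.268, -0.964, -0.0], [0.0, 0.0, -1.0]]
ft_force: [-0.8, -1.1, 2.5]
grip_width: 0.0003
gripper_force: 0.9
```

```bash
python3 -m jog '[[0,0,0,0,0,0.001,0],[0,0,0,0,0,0.001,0],[0,0,0,0,0,0,0],[0,0,0,0,0,0,0]]'; python3 - <<'E'
from h import *
print(observe()['position'])
s=shot('side','s2.png')['pixels'];cv2.imwrite('pics/c2.png',cv2.resize(s[170:260,310:400],(500,500))[:,:,::-1])
E
```

```text
time_s: 4.7
position: [0.4412, 0.2388, 0.0444]
tool_rot: [[0.964, 0.268, 0.0], [0.268, -0.964, 0.0], [0.0, -0.0, -1.0]]
ft_force: [-2.3, 0.4, 2.7]
grip_width: -0.0001
gripper_force: 1.4
[0.44124925 0.23876531 0.04437899]
```

View pics/c2.png

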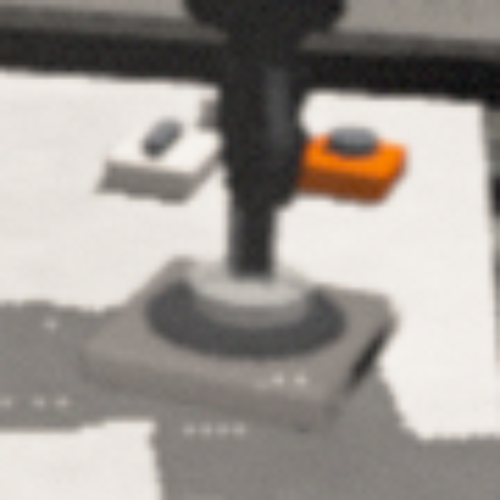

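The fingertips stand in the middle of the lid at about (250,275), and the plate is about 3.6 mm down at roughly 3 N. I'll go 1 mm deeper for margin, release straight up, then cross to the round key.

```bash
python3 -m jog '[[0,0,0,0,0,0.001,0],[0,0,0,0,0,0,0],[0,0,0,0,0,-0.003,0],[0,0,0,0,0,-0.004,0],[0,0,0,0,0,-0.01,0],[0,0,0,0,0,-0.04,0],[0,0,0,0,0,-0.05,0],[0,0,0,0,0,0,0]]' && python3 -m jog '[[0,0,0,-0.004,0.022,0,0],[0,0,0,-0.008,0.045,0,0],[0,0,0,-0.008,0.045,0,0],[0,0,0,-0.008,0.045,0,0],[0,0,0,-0.008,0.045,0,0],[0,0,0,-0.008,0.045,0,0],[0,0,0,-0.008,0.045,0,0],[0,0,0,-0.004,0.03,0,0],[0,0,0,0,0,0,0],[0,0,0,0,0,0,0]]'; python3 - <<'E'
from h import *
s=observe();t=shot('top','t3.png')['pixels'];cv2.imwrite('pics/c3.png',cv2.resize(t[180:290,230:450],(800,400))[:,:,::-1])
d=np.array([.476,-.096,.033])-s['position'];print(np.array(s['tool_rot']).T@d)
E
```

```text
time_s: 5.75
position: [0.4427, 0.2392, 0.1541]
tool_rot: [[0.963, 0.268, 0.008], [0.268, -0.964, 0.002], [0.008, 0.0, -1.0]]
ft_force: [-0.2, -0.1, 0.5]
grip_width: -0.0001
gripper_force: 0.0
time_s: 7.0
position: [0.4729, -0.0858, 0.1499]
tool_rot: [[0.964, 0.268, -0.001], [0.268, -0.964, 0.001], [-0.001, -0.001, -1.0]]
ft_force: [0.2, 0.5, 0.2]
grip_width: 0.0
gripper_force: 0.0
[0.00032736 0.0107588  0.11687745]
```

View pics/c3.png

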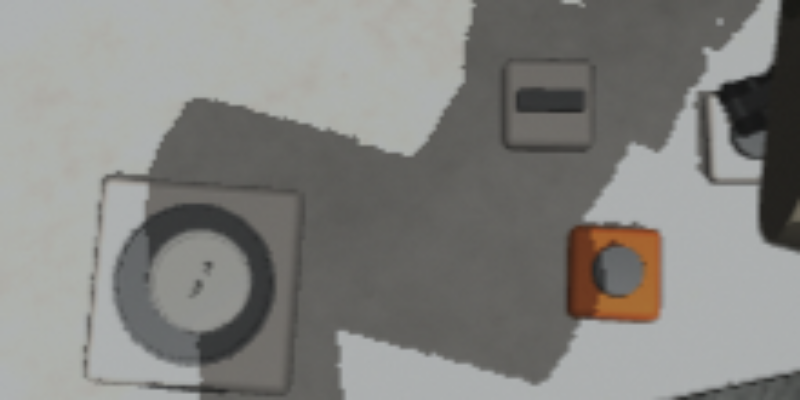

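The dish is still at pixel (285,257), so it did not shift. The round unit shows at the right edge, at about (735,140), with the fingers near it. I move over it and descend.

```bash
python3 -m jog '[[0,0,0,0,0.011,0.02,0],[0,0,0,0,0,0.04,0],[0,0,0,0,0,0.03,0],[0,0,0,0,0,0.012,0],[0,0,0,0,0,0,0],[0,0,0,0,0,0,0]]'; python3 - <<'E'
from h import *
s=observe();d=np.array([.476,-.096,.033])-s['position'];print(np.array(s['tool_rot']).T@d)
t=shot('top','t4.png')['pixels'];s=shot('side','s4.png')['pixels']
c=np.hstack([cv2.resize(t[180:250,390:460],(400,400)),cv2.resize(s[160:220,320:380],(400,400),interpolation=2)]);cv2.imwrite('pics/c4.png',c[:,:,::-1])
E
```

```text
time_s: 7.8
position: [0.4769, -0.0971, 0.0494]
tool_rot: [[0.963, 0.268, 0.002], [0.268, -0.963, -0.001], [0.001, 0.001, -1.0]]
ft_force: [-0.3, -0.3, -0.0]
grip_width: -0.0002
gripper_force: 0.0
[-0.00061159 -0.00132874  0.01637168]
```

View pics/c4.png

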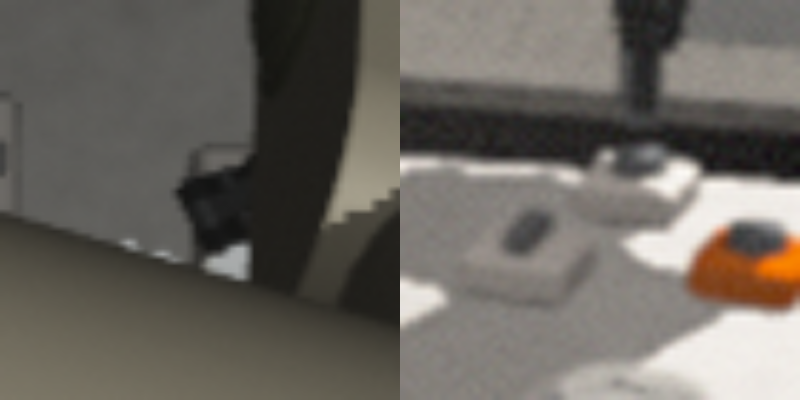

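In the side crop the fingertips, at about (640,115), are directly above the round key at (640,160), and the bar unit at (525,235) is clear. I press.

```bash
python3 -m jog '[[0,0,0,0,0,0.007,0],[0,0,0,0,0,0.006,0],[0,0,0,0,0,0.004,0],[0,0,0,0,0,0.002,0],[0,0,0,0,0,0.001,0],[0,0,0,0,0,0,0],[0,0,0,0,0,0,0]]'
```

```text
time_s: 8.78
position: [0.4762, -0.0971, 0.0284]
tool_rot: [[0.964, 0.268, -0.0], [0.268, -0.964, 0.0], [-0.0, -0.0, -1.0]]
ft_force: [-1.8, 0.2, 2.8]
grip_width: 0.0003
gripper_force: 1.5
```

The key is about 4.6 mm down at roughly 2.8 N. I release it straight up, retreat, and check.

```bash
python3 -m jog '[[0,0,0,0,0,-0.003,0],[0,0,0,0,0,-0.004,0],[0,0,0,0,0,-0.01,0],[0,0,0,0,0,-0.04,0],[0,0,0,0,0,-0.06,0],[0,0,0,-0.02,0.04,-0.03,0],[0,0,0,-0.03,0.05,0,0],[0,0,0,-0.02,0.04,0,0],[0,0,0,0,0,0,0],[0,0,0,0,0,0,0]]'; python3 - <<'E'
from h import *
t=shot('top','t5.png')['pixels'];cv2.imwrite('pics/c5.png',cv2.resize(t[100:300,180:480],(780,520))[:,:,::-1])
E
```

```text
time_s: 10.02
position: [0.4436, -0.2406, 0.1756]
tool_rot: [[0.964, 0.267, 0.0], [0.267, -0.964, 0.0], [0.0, -0.0, -1.0]]
ft_force: [0.0, -0.3, 0.2]
grip_width: 0.0001
gripper_force: 0.0
```

View pics/c5.png

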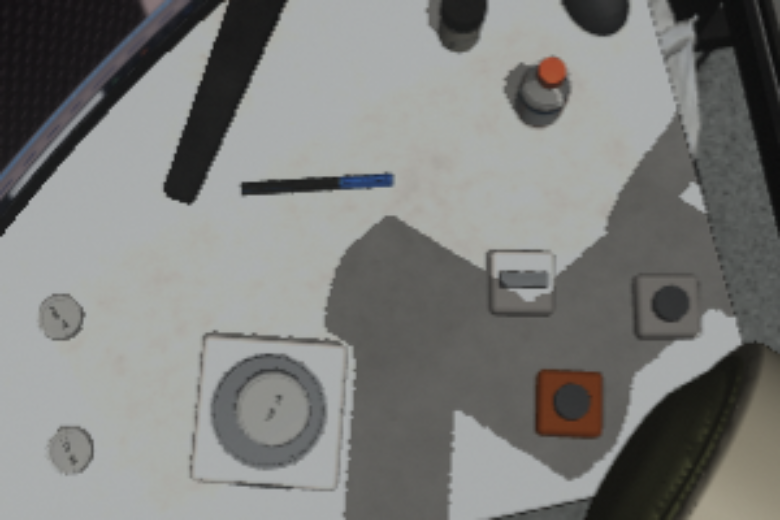

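The final view shows the dish on the counter at crop (273,408), small dishes (62,316) and (70,450), pen (317,184), bottle (545,90) and both units, all where they were. The arm is clear of everything.

```bash
python3 -c "
from rig import job; print(job.close_job())"
```

```text
the job is handed in; nothing more can be done
None
```

I pressed the dish lid until the plate sank (about 3.6 mm measured, then a further 1 mm commanded) and released it, then pressed the round key about 4.6 mm and released it; nothing else was moved, and the job is handed in at about 10 s on the robot's clock.

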